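# Refit the push-on heat knob of a workshop hot plate and turn it off

## Robot

A 6-joint arm with a two-finger parallel gripper is mounted at the origin on the work surface. World frame = base frame: x ahead of the robot, y to its left, z up, the work surface at z = 0. Lengths are in m, angles in degrees, forces in N, time in s.
With the tool pointing down it reaches from about 0.325 to 0.85 m from the base axis. Payload 15.5 kg.
Tool frame: the origin (TCP) lies midway between the tips of the shut fingers; the grasp point (between the pads) lies 19 mm behind it; y points along the fingers, x is the direction in which the jaws open and shut, and the axes are right-handed (so a half turn about y gives the same grasp; the last joint's range is limited). The gripper opens to 91 mm and grips with 3 to 60 N. Pads are 32 mm wide; open, the fingers measure 118 mm over their backs; the gripper's body (76 mm by 178 mm) begins 60 mm behind the grasp point.
Start: joints at [62.137, 28.281, 77.091, -0, 74.628, -5.472], TCP at [0.238, 0.578, 0.214] pointing down, gripper open.
Joint ranges: [-166.48, 166.48], [-47.26, 123.95], [12.59, 153.08], [-70.14, 250.14], [6.76, 159.57], [-176.63, 176.63]. Speed limits (degrees/s): [108.29, 108.29, 147.25, 172.46, 172.46, 172.46].

## Interface

Orientations are given as a 3x3 rotation matrix whose columns are the frame's x, y, z axes.
In Python, from bench import ctrl gives the robot as it stands. The module is installed in compiled form; this text tells all that it offers. Calls block until the motion is done:
- ctrl.goto(position, orientation): joint-space move of the TCP to a pose.
- ctrl.move_l(position, vel=0.15, ori=None, contact_N=None): straight line of the TCP; ori=None keeps the orientation; vel is the mean speed in m/s. With contact_N (N) it stops when the force on the tool has changed by that much, and returns True; else False.
- ctrl.movej(angles): joint-space move.
- ctrl.command_gripper(opening): opening from 0.0 (shut) to 1.0 (fully open); the grip force is fixed at half the most; returns when the fingers have stopped.
- ctrl.sleep(seconds).
- ctrl.ik(position, orientation): joint angles nearest the present ones, or None.
- ctrl.read_camera(name): name is "scene" or "side" or "wrist"; returns the picture (384x512x3 uint8, blue, green, red); there is no depth.
- ctrl.camera_params(name): a dict with "fx", "fy", "cx", "cy" (pixels), "D" ([k1, k2, p1, p2, k3] as OpenCV has them; the pictures are not rectified), "pose" (4x4, takes a point from camera to world coordinates); the wrist camera has in their place "T_tool_cam" (4x4, takes a point from camera to tool coordinates, whose origin is the TCP and whose axes are the tool frame's). Camera axes: x right, y up, looking along -z (the intrinsics and any distortion apply to the point x, -y, -z); pixel columns grow to the right and rows downward; lengths in m; the calibration is good to about 2 mm. A picture is of the moment at which its call begins: read the wrist's pose just before it. camera_params takes no time and is no camera call.
A pose or a line that the arm cannot do raises ctrl.MotionError and nothing moves.
- ctrl.sign_off(): hands the job in, once; it reports no verdict.
Readings, each from a call of its own:
- ctrl.current_t(): time.
- ctrl.current_q(): joint angles.
- ctrl.current_dq(): joint speeds.
- ctrl.current_effort(): joint torques, N m.
- ctrl.current_tool_pos(): TCP position.
- ctrl.current_eef_rot(): TCP orientation.
- ctrl.current_contact_force(): force on the tool from outside, world axes, zero at the start.
- ctrl.current_wrist_torque(): the same for the moment, N m.
- ctrl.current_grip_width(): opening from 0.0 (shut) to 1.0 (fully open).
Only numpy, scipy, OpenCV 4.12 (cv2) and the standard library are available. Lean on these libraries where they do the work, as an engineer would, in place of code of your own. Each camera call takes 0.05 s, during which the arm holds its last target.

## Task

The heat knob has come off the hot plate while the plate was still on. Set the knob on the D-shaped spindle, feel for the flat by turning it under light pressure, push it fully home until it snaps, and then turn it back (anticlockwise) so that its pointer stands at the red off mark, and let go. Never force it on: press with no more than about 20 N, and only once the flats agree. Leave the teacup, the steamer basket and the knife where they are.

Things in the scene. Friction and masses are not known exactly. Their poses are not given: they have to be found in the camera images.
- knob_mid (a point): Centre of the loose black push-on knob (about 100 g): round skirt 44 mm across, 20 mm high, and a bar grip on top, 42 mm long, 14 wide, 16 high; 36 mm high in all. It stands upright on the bench, bore down. The point is on its axis, 18 mm above the underside. z up; x along the bar to the end with the white pointer line.
- knob: The same knob, origin at the centre of its underside. There the bore opens: first a round counterbore, 12.4 mm wide and 5 mm deep, with a 2.6 mm wide funnel; above it the D, 12.4 mm round, to 18 mm deep, its flat on the pointer's side (+x), 2.15 mm from the axis, its lower edge broken by 0.5 mm. Fitted, it has up to about 0.2 rad of play on the spindle, and it yields in the grip as it is turned: check where it points after letting go.
- knob_pointer (a point): Pointer end of the knob: white line at the top edge of the bar, 21 mm from the axis along the knob's x. Axes as knob_mid.
- spindle_tip (a point): Middle of the top end of the hot plate's upright steel D-spindle (12 mm round, flat cut 1.8 mm from the axis along its whole length), 20 mm tall, near the panel's front edge. Axes are the hot plate's, not the spindle's: z up, x towards the off mark. A knob fitted on it points the way the flat looks. How far the spindle is turned is not measured: see or feel it.
- spindle_root (a point): Foot of the spindle, on its axis at the panel's surface, 20 mm below the tip. The spindle was left on: its flat looks 0.45 to 1.85 rad clockwise (from above) of the off mark. It turns stiffly (0.22 N m; a knob pressed lightly on it does not drag it). Clockwise is hotter; a stop stands just past off (0.06 rad anticlockwise). Home: knob's underside 2 mm above this point.
- catch_level (a point): On the spindle's axis, 8 mm above the panel, level with the catch, a sprung ball that stands 2 mm out of the spindle's round side. Put on, the knob goes 5 mm over the tip and rests; with the flats agreed (within 0.1 rad) it slides on 5 mm more, meets the ball, needs a push of some 5 to 15 N, snaps, and bottoms, its underside 18 mm below the tip.
- off_mark (a point): The red off mark, a 10 mm dash on the panel's surface, 31 mm from the spindle's axis towards the cooking plate. Axes as the hot plate.
- hotplate: The electric hot plate: white housing 300 mm deep (x) by 240 mm wide, steel top panel 68 mm above the bench, round black cooking plate 155 mm across standing 11 mm above the panel, its middle 153 mm beyond the spindle. Fixed to the bench. Origin at the middle of its underside; front with the spindle towards -x; the spindle's axis is at x = -105 mm, y = 0.
- teacup: Blue ceramic teacup, 72 mm across, 55 mm high, upright; origin under its centre.
- steamer: Round bamboo steamer basket with lid, 178 mm across, 95 mm high; origin under its centre.
- knife: Bamboo knife lying flat, 280 mm long along its x, wooden handle to -x, 24 mm high; origin on the bench near its middle.
There are look-alikes about, which are no part of the job. Of the things that look like the knob, take the one that is farthest from the robot's base at the start.

How it is judged (in metres and radians):
On the way:
1. the knob has snapped home on the spindle (z of knob_mid in the frame of spindle_tip below 0.002 m and horizontal distance between knob_mid and spindle_tip below 0.0025 m and angle between knob_mid's own z axis and vertical below 0.09 rad), for 0.2 s.
At the end, for the whole second after the job is handed in: The knob is fully home on the spindle (its centre no more than 2 mm above the spindle tip, within 2.5 mm of the axis, upright within 0.09 rad), its pointer at the red off mark within 0.15 rad, released and at rest (all of step 1 and angle between the x axis of knob_mid and the x axis of spindle_tip, either way round below 0.15 rad and horizontal distance between knob_pointer and off_mark below 0.02 m and linear speed of knob below 0.02 m/s); the robot touches nothing.
It fails at once if the knob is pressed with more than 25 N on the spindle or the panel while the flats do not yet agree (contact force between knob and hotplate above 25 N and z of knob_mid in the frame of spindle_tip above 0.0115 m).
It fails at once if the teacup is moved or tipped (distance of teacup from where it was at the start of the episode above 0.02 m or angle between teacup's own z axis and vertical above 0.3 rad).
It fails at once if the steamer basket is moved (distance of steamer from where it was at the start of the episode above 0.02 m).
It fails at once if the knife is moved (distance of knife from where it was at the start of the episode above 0.02 m).
It also fails if it takes over 72 s, if anything falls off the work surface, if the arm or the gripper's body presses on something with over 40 N, if the wrist force passes 120 N, or if a joint passes its speed limit or range.

## Working session

There is one attempt and no reset: what is moved stays moved. The work goes in short steps, each a Python script; the robot and the scene stay as the last script left them, time stands still between calls to the robot, and variables do not carry over. Pictures are saved under pics/ and viewed, and the job is handed in when it is done.

```bash
mkdir -p pics; python3 - <<'E'
from bench import ctrl
import cv2, numpy as np
np.set_printoptions(precision=4,suppress=True)
for n in ["scene","side","wrist"]:
    cv2.imwrite(f"pics/{n}0.png",ctrl.read_camera(n)); print(n,ctrl.camera_params(n))
print(ctrl.current_t(),ctrl.current_tool_pos(),ctrl.current_eef_rot(),ctrl.current_contact_force(),ctrl.current_grip_width())
E
```

```text
scene {'fx': 473.7712092381341, 'fy': 473.7712092381341, 'cx': 250.87882471226442, 'cy': 190.34318159131286, 'D': array([-0.039,  0.   ,  0.   ,  0.   ,  0.   ]), 'pose': array([[ 0.4658, -0.463 ,  0.7541,  1.6407],
       [ 0.8848,  0.2326, -0.4037, -0.6209],
       [ 0.0115,  0.8553,  0.518 ,  0.8859],
       [ 0.    ,  0.    ,  0.    ,  1.    ]])}
side {'fx': 372.84572611232085, 'fy': 372.84572611232085, 'cx': 261.6219828428302, 'cy': 190.61732098311938, 'D': array([-0.049,  0.   ,  0.   ,  0.   ,  0.   ]), 'pose': array([[ 0.7025,  0.4967, -0.5097, -0.0341],
       [-0.7114,  0.5113, -0.4822, -0.4729],
       [ 0.0211,  0.7013,  0.7125,  0.7996],
       [ 0.    ,  0.    ,  0.    ,  1.    ]])}
wrist {'fx': 277.80804941598416, 'fy': 277.80804941598416, 'cx': 252.74706203476882, 'cy': 191.33225622650784, 'D': array([-0.0346,  0.    ,  0.    ,  0.    ,  0.    ]), 'T_tool_cam': array([[ 1.    , -0.0002,  0.0002, -0.0004],
       [ 0.0002,  0.2924, -0.9563, -0.1719],
       [ 0.0002,  0.9563,  0.2924,  0.083 ],
       [ 0.    ,  0.    ,  0.    ,  1.    ]])}
0.15 [0.2379 0.5776 0.2135] [[ 0.3809 -0.0005 -0.9246]
 [ 0.9246 -0.0008  0.3809]
 [-0.001  -1.      0.0001]] [ 0.4551 -0.2814  0.1704] 0.9980828805624249
```

View pics/scene0.png

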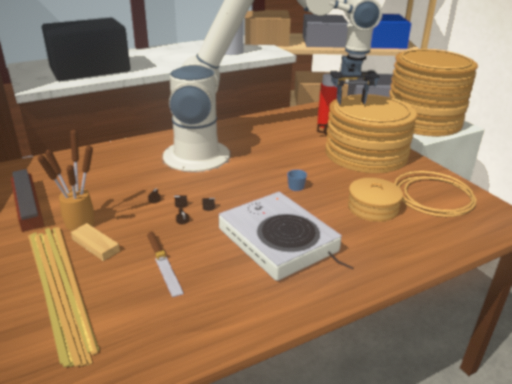

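View pics/side0.png

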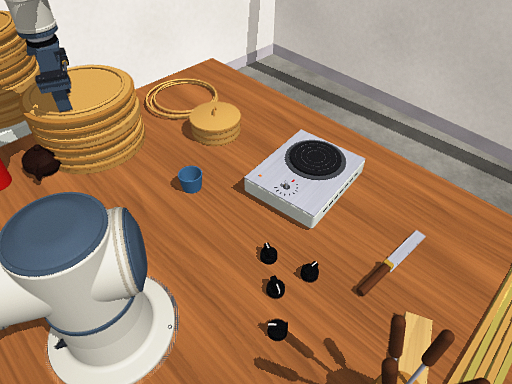

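View pics/wrist0.png

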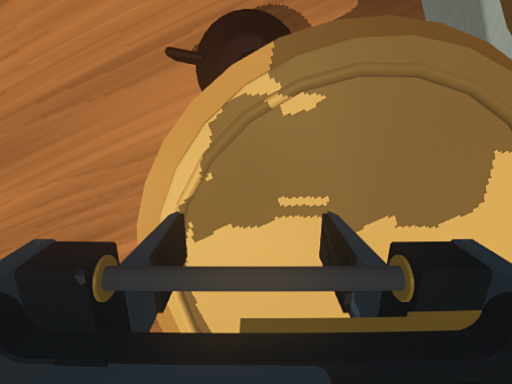

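```bash
cat > h.py <<'E'
import cv2, numpy as np
from bench import ctrl
np.set_printoptions(precision=4,suppress=True)
def cam(name,tp=None,tr=None):
    p=ctrl.camera_params(name)
    K=np.array([[p['fx'],0,p['cx']],[0,p['fy'],p['cy']],[0,0,1]]); D=np.array(p['D'],float)
    if 'pose' in p: T=np.array(p['pose'])
    else:
        W=np.eye(4); W[:3,:3]=tr; W[:3,3]=tp; T=W@np.array(p['T_tool_cam'])
    return K,D,T
def ray(c,uv):
    K,D,T=c
    n=cv2.undistortPoints(np.array([[uv]],float),K,D)[0,0]
    d=T[:3,:3]@np.array([n[0],-n[1],-1.]); return T[:3,3],d/np.linalg.norm(d)
def onz(c,uv,z):
    o,d=ray(c,uv); return o+d*(z-o[2])/d[2]
def proj(c,P):
    K,D,T=c
    P=np.atleast_2d(P); q=(P-T[:3,3])@T[:3,:3]; q=q*[1,-1,-1]
    return cv2.projectPoints(q.reshape(-1,1,3),np.zeros(3),np.zeros(3),K,D)[0][:,0]
def tri(rs):
    A=np.zeros((3,3));b=np.zeros(3)
    for o,d in rs:
        M=np.eye(3)-np.outer(d,d);A+=M;b+=M@o
    X=np.linalg.solve(A,b); return X,[float(np.linalg.norm((np.eye(3)-np.outer(d,d))@(X-o))) for o,d in rs]
def crop(img,x0,y0,x1,y1,s,fn):
    cv2.imwrite(fn,cv2.resize(img[y0:y1,x0:x1],None,fx=s,fy=s,interpolation=cv2.INTER_CUBIC))
def down(yaw):
    # tool y down; tool x at world angle yaw (deg)
    a=np.radians(yaw); x=np.array([np.cos(a),np.sin(a),0]); y=np.array([0,0,-1.]); return np.column_stack([x,y,np.cross(x,y)])
E
python3 - <<'E'
from h import *
a=cv2.imread("pics/side0.png"); b=cv2.imread("pics/scene0.png")
crop(a,240,230,340,350,5,"pics/side0a.png")
crop(a,235,120,375,230,5,"pics/side0b.png")
crop(b,130,170,350,280,3.6,"pics/scene0a.png")
c=cam("side")
for uv in [(269,254),(310,271),(275,288),(277,329)]:
    P=onz(c,uv,.02);print(uv,P,np.hypot(*P[:2]), proj(cam("scene"),P))
E
```

```text
(269, 254) [ 0.3775 -0.1156  0.02  ] 0.3948365308809007 [[206.2805 201.6087]]
(310, 271) [ 0.4127 -0.2203  0.02  ] 0.4678271172123183 [[180.7964 214.628 ]]
(275, 288) [ 0.3183 -0.192   0.02  ] 0.3717228993303065 [[178.8319 198.6836]]
(277, 329) [ 0.2487 -0.2634  0.02  ] 0.36227914142068895 [[152.3982 194.0616]]
```

View pics/side0a.png

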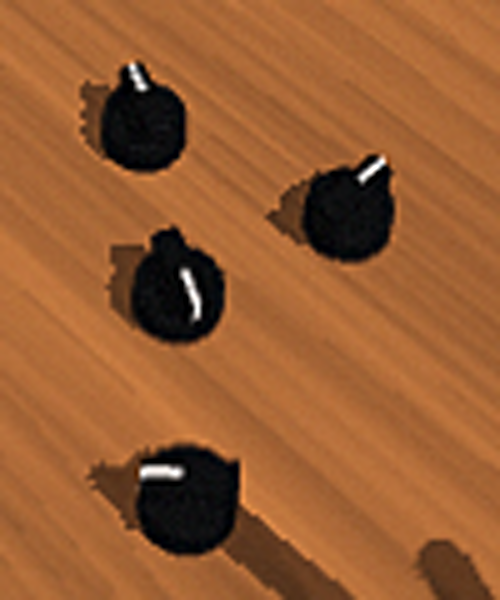

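View pics/side0b.png

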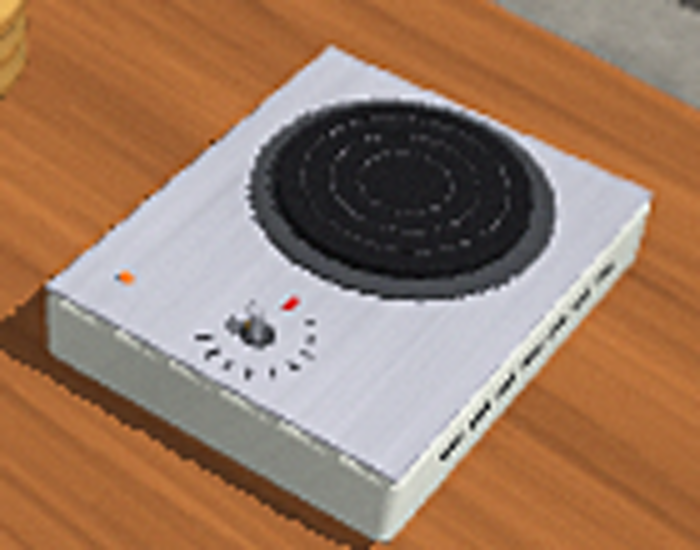

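View pics/scene0a.png

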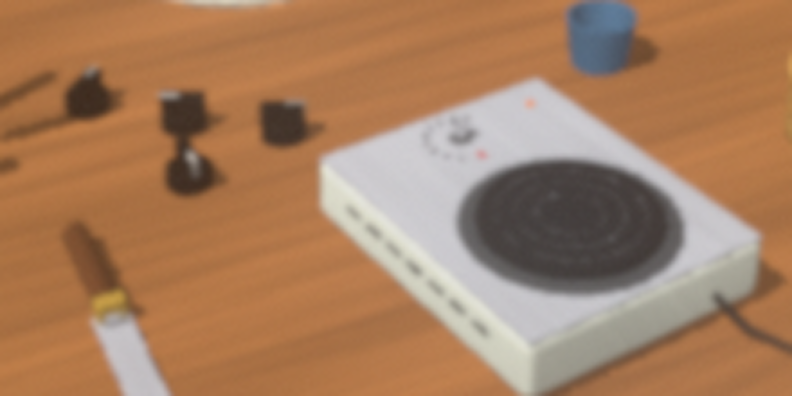

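```bash
python3 - <<'E'
from h import *
c=cam("side"); s=cam("scene")
C=[onz(c,u,.068) for u in [(245,177.6),(314.6,216.4),(365,159),(301.4,129.4)]]
print(np.array(C)); print([np.linalg.norm(C[i]-C[(i+1)%4]) for i in range(4)])
sp=onz(c,(287,185.5),.088); om=onz(c,(293,180.8),.068); print("spindle",sp,"off",om)
# tri with scene crop
f=lambda u,v:(130+u/3.6,170+v/3.6)
print(tri([ray(c,(293,180.8)),ray(s,f(482,155))]))
print("scene tri corners", [tri([ray(c,a),ray(s,f(*b))])[0] for a,b in [((245,177.6),(538,78)),((314.6,216.4),(321,158)),((365,159),(533,348)),((301.4,129.4),(760,238))]])
print("knob line",onz(c,(312,266),.036),onz(c,(317,262),.036))
k=onz(c,(309.8,273),.02);print(k)
print(tri([ray(c,(314.4,263.6)),ray(s,f(190,158))]))
print("teacup",onz(c,(190,180),.03))
w=cam("wrist",np.zeros(3),down(0))
R=down(0)
for d in (0,.05,.1,.15): print(d,[proj(w,R@np.array([0,d,z]))[0] for z in (0,-.03,-.06)])
E
```

```text
[[ 0.4923  0.0918  0.068 ]
 [ 0.5211 -0.1393  0.068 ]
 [ 0.8114 -0.1023  0.068 ]
 [ 0.7856  0.1301  0.068 ]]
[np.float64(0.23294905201019162), np.float64(0.2926527131619651), np.float64(0.2338109212150158), np.float64(0.2957678930297471)]
spindle [ 0.5384 -0.0257  0.088 ] off [ 0.5809 -0.0123  0.068 ]
(array([ 0.5842, -0.0092,  0.0646]), [0.0008166149511854258, 0.0008166149511854481])
scene tri corners [array([0.4964, 0.0979, 0.0639]), array([ 0.5251, -0.1354,  0.0636]), array([ 0.8199, -0.0976,  0.0613]), array([0.7896, 0.1333, 0.0646])]
knob line [ 0.4178 -0.22    0.036 ] [ 0.4354 -0.2213  0.036 ]
[ 0.408  -0.2236  0.02  ]
(array([ 0.4293, -0.2188,  0.0326]), [0.0001861623894728438, 0.00018616238947291334])
teacup [0.3953 0.2273 0.03  ]
0 [array([253.3629, 234.2118]), array([253.3274, 272.4709]), array([253.2944, 307.1937])]
0.05 [array([253.2524, 208.3871]), array([253.2283, 240.2272]), array([253.2056, 269.749 ])]
0.1 [array([253.1789, 191.2301]), array([253.1612, 218.422 ]), array([253.1443, 243.9845])]
0.15 [array([253.1264, 179.0132]), array([253.1127, 202.7112]), array([253.0995, 225.2045])]
```

```bash
cat >> h.py <<'E'
def snap(fn):
    tp=np.array(ctrl.current_tool_pos()); tr=np.array(ctrl.current_eef_rot())
    im=ctrl.read_camera("wrist"); cv2.imwrite(f"pics/{fn}.png",im); np.savez(f"pics/{fn}.npz",tp=tp,tr=tr)
    return im
def wcam(fn):
    z=np.load(f"pics/{fn}.npz"); return cam("wrist",z['tp'],z['tr'])
E
python3 - <<'E'
from h import *
ctrl.move_l([.238,.578,.27],vel=.2)
ctrl.goto([.612,-.04,.125],down(97)); ctrl.sleep(.2); a=snap("sp1")
ctrl.move_l([.622,.02,.115],vel=.2); ctrl.sleep(.2); b=snap("sp2")
print(ctrl.current_t(),ctrl.current_q(),ctrl.current_tool_pos())
ctrl.goto([.472,-.235,.15],down(90)); ctrl.sleep(.2); snap("kn1")
ctrl.move_l([.482,-.19,.13],vel=.2); ctrl.sleep(.2); snap("kn2")
print(ctrl.current_t(),ctrl.current_q(),ctrl.current_tool_pos())
v=np.vstack([np.hstack([cv2.imread(f"pics/{n}.png") for n in r]) for r in (("sp1","sp2"),("kn1","kn2"))])
cv2.imwrite("pics/v1.png",cv2.resize(v,(800,600)))
E
```

```text
4.15 [  -3.7163   34.0409   83.7048   -0.0037   62.2405 -100.6634] [0.622  0.0193 0.1152]
6.1917 [ -28.1677   25.8131   97.7899   -0.0042   56.3613 -118.1325] [ 0.4821 -0.1906  0.1303]
```

View pics/v1.png

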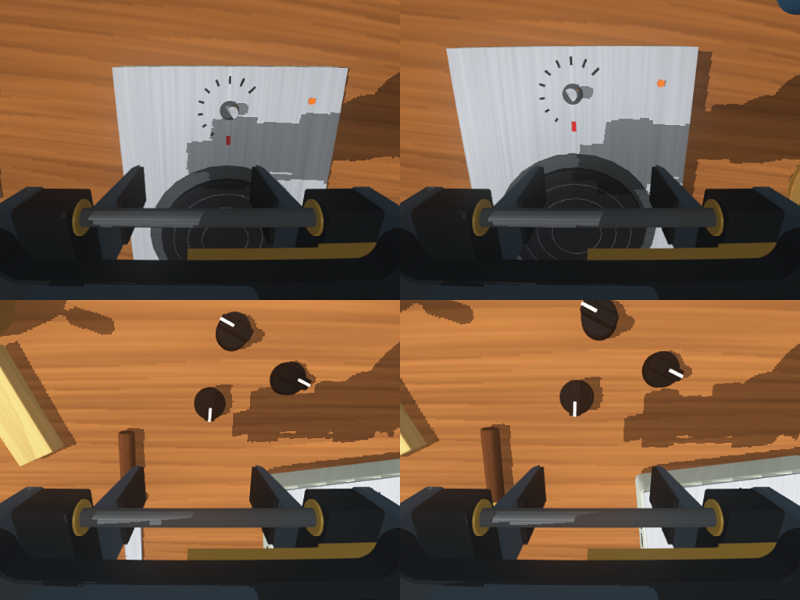

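```bash
python3 - <<'E'
from h import *
A=[]
for n,x,y in (("sp1",294,140),("sp2",220,118)):
    im=cv2.imread(f"pics/{n}.png"); A.append(cv2.resize(im[y-40:y+60,x-50:x+50],None,fx=6,fy=6,interpolation=cv2.INTER_CUBIC)[:,:])
for n,(x,y),a in zip(("sp1","sp2"),((294,140),(220,118)),A): cv2.imwrite(f"pics/{n}z.png",a); print(n,"crop origin",x-50,y-40,"x6")
B=[]
for n,(x,y) in (("kn1",(268,132)),("kn2",(226,124))):
    im=cv2.imread(f"pics/{n}.png"); B.append(cv2.resize(im[y-32:y+32,x-32:x+32],None,fx=6,fy=6,interpolation=cv2.INTER_CUBIC)); print(n,x-32,y-32)
cv2.imwrite("pics/knz.png",np.hstack(B))
E
```

```text
sp1 crop origin 244 100 x6
sp2 crop origin 170 78 x6
kn1 236 100
kn2 194 92
```

View pics/sp1z.png

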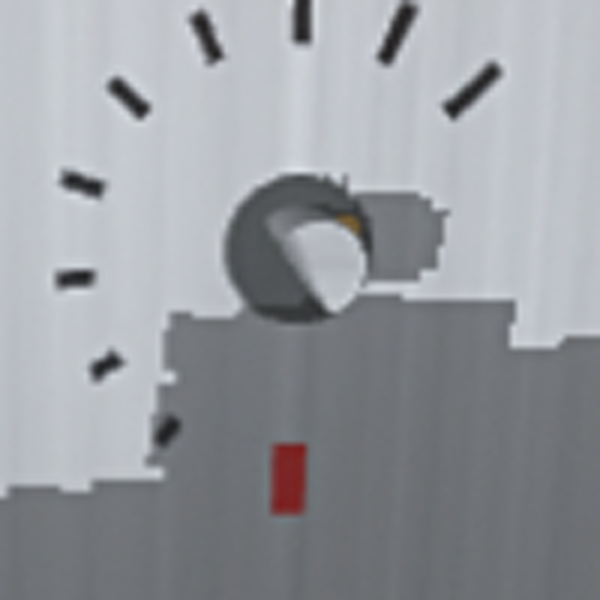

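View pics/sp2z.png

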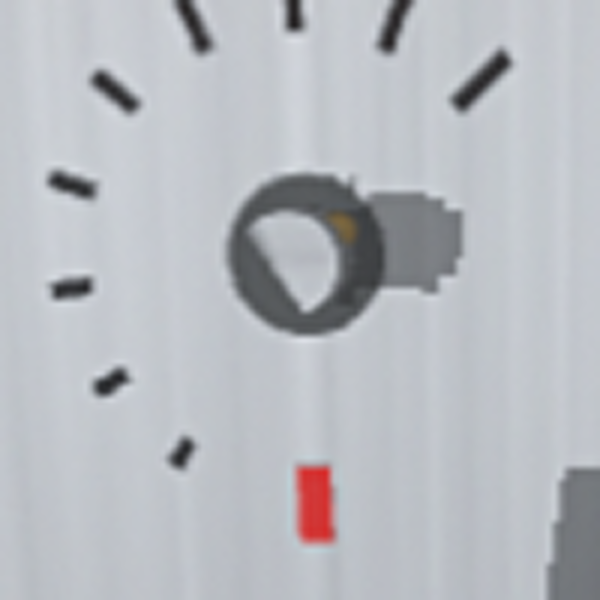

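View pics/knz.png

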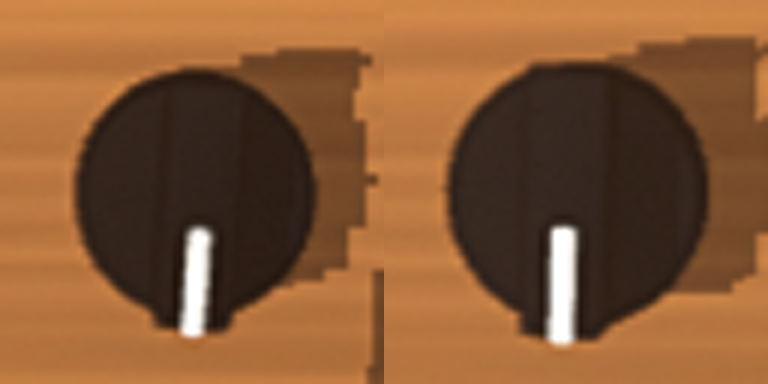

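```bash
python3 - <<'E'
from h import *
px=lambda o,u:(o[0]+(u[0]+.5)/6-.5,o[1]+(u[1]+.5)/6-.5)
c1,c2=wcam("sp1"),wcam("sp2"); o1,o2=(244,100),(170,78)
def T(a,b): return tri([ray(c1,px(o1,a)),ray(c2,px(o2,b))])
om=T((289,479),(316,504)); print("off",om)
root=T((298,248),(307,253)); print("collar",root)
B=T((333,314),(305,313)); print("cornerB",B)
rt=T((367,262),(342,262)); print("arc right",rt)
z=B[0][2]
for z in (.086,.088):
    A2=onz(c2,px(o2,(250,235)),z);B2=onz(c2,px(o2,(305,313)),z);B1=onz(c1,px(o1,(333,314)),z)
    ch=B2-A2; L=np.linalg.norm(ch[:2]); 
    n=np.array([ch[1],-ch[0],0])/L
    if n@(np.array([.3,0,0]))<0: pass
    print(z,A2,B2,B1,L,"normal ang",np.degrees(np.arctan2(n[1],n[0])), "axis", (A2+B2)/2-n*.0018,(A2+B2)/2+n*.0018)
d=om[0]-root[0]; print("off dir",np.degrees(np.arctan2(d[1],d[0])),np.linalg.norm(d[:2]))
# knob
k1,k2=wcam("kn1"),wcam("kn2"); p1,p2=(236,100),(194,92)
def Tk(a,b): return tri([ray(k1,px(p1,a)),ray(k2,px(p2,(b[0]-384,b[1])))])
e=Tk((192,335),(562,343)); i=Tk((200,230),(564,228)); print("tip",e,"inner",i)
d=e[0]-i[0]; print(np.degrees(np.arctan2(d[1],d[0])),np.linalg.norm(d))
for c,p,a,b in ((k1,p1,(192,335),(200,230)),(k2,p2,(562-384,343),(564-384,228))):
    E,I=onz(c,px(p,a),.036),onz(c,px(p,b),.036); d=E-I; print(E,I,np.degrees(np.arctan2(d[1],d[0])),np.linalg.norm(d))
# skirt centre at z=.02 
print("skirt", onz(k1,px(p1,(195,192)),.02),onz(k2,px(p2,(578-384,195)),.02))
E
```

```text
off (array([ 0.584 , -0.0102,  0.0694]), [6.112680128483115e-05, 6.112680128479459e-05])
collar (array([ 0.552 , -0.0143,  0.0695]), [4.245748189296551e-05, 4.2457481892853844e-05])
cornerB (array([ 0.5576, -0.0118,  0.0895]), [2.9999187444290058e-06, 2.999918744550655e-06])
arc right (array([ 0.5512, -0.0082,  0.0871]), [0.00027030719562931517, 0.00027030719562949677])
0.086 [ 0.5497 -0.0193  0.086 ] [ 0.5579 -0.0122  0.086 ] [ 0.5581 -0.0111  0.086 ] 0.010877329918062725 normal ang -48.620771783615986 axis [ 0.5526 -0.0144  0.086 ] [ 0.555  -0.0171  0.086 ]
0.088 [ 0.5496 -0.0191  0.088 ] [ 0.5577 -0.0119  0.088 ] [ 0.5578 -0.0115  0.088 ] 0.010769086475989505 normal ang -48.62077178361622 axis [ 0.5525 -0.0142  0.088 ] [ 0.5549 -0.0169  0.088 ]
off dir 7.202433265682893 0.03231241734650033
tip (array([ 0.4378, -0.2194,  0.0359]), [3.275329495361038e-05, 3.2753294953676476e-05]) inner (array([ 0.4197, -0.2184,  0.0372]), [6.358953205348657e-05, 6.358953205358006e-05])
-3.117256587644649 0.01818696110434778
[ 0.4378 -0.2194  0.036 ] [ 0.4199 -0.2183  0.036 ] -3.3743547146557105 0.01796293782798009
[ 0.4378 -0.2194  0.036 ] [ 0.4197 -0.2185  0.036 ] -2.713354921929028 0.01804967128456636
skirt [ 0.4149 -0.2184  0.02  ] [ 0.4156 -0.2177  0.02  ]
```

```bash
python3 - <<'E'
from h import *
k=wcam("kn1"); print("knife handle end",onz(k,(160,169),.024),onz(k,(150,200),.024),onz(k,(172,180),.024))
ctrl.command_gripper(.62)
R=down(87)
ctrl.goto([.4163,-.2183,.10],R)
print("t",ctrl.current_t())
print(ctrl.move_l([.4163,-.2183,.0225],vel=.06,contact_N=4),ctrl.current_tool_pos(),ctrl.current_contact_force(),ctrl.current_t())
snap("g0"); cv2.imwrite("pics/g0s.png",ctrl.read_camera("side"))
E
```

```text
knife handle end [ 0.4549 -0.3365  0.024 ] [ 0.4909 -0.3514  0.024 ] [ 0.4674 -0.3243  0.024 ]
t 7.2917
False [ 0.4165 -0.2184  0.0228] [-0.7393 -0.0563 -0.2524] 8.7333
```

View pics/g0.png

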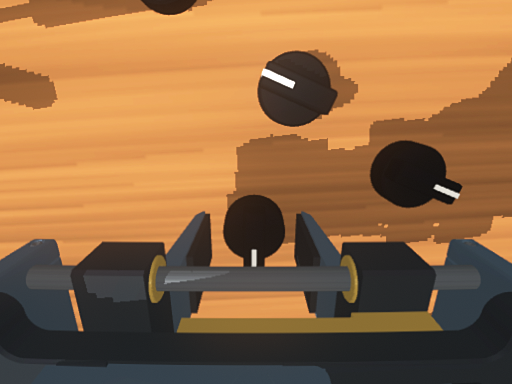

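```bash
python3 - <<'E'
from h import *
crop(cv2.imread("pics/g0s.png"),250,190,390,310,5,"pics/g0sz.png")
E
```

```text
(no output)
```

View pics/g0sz.png

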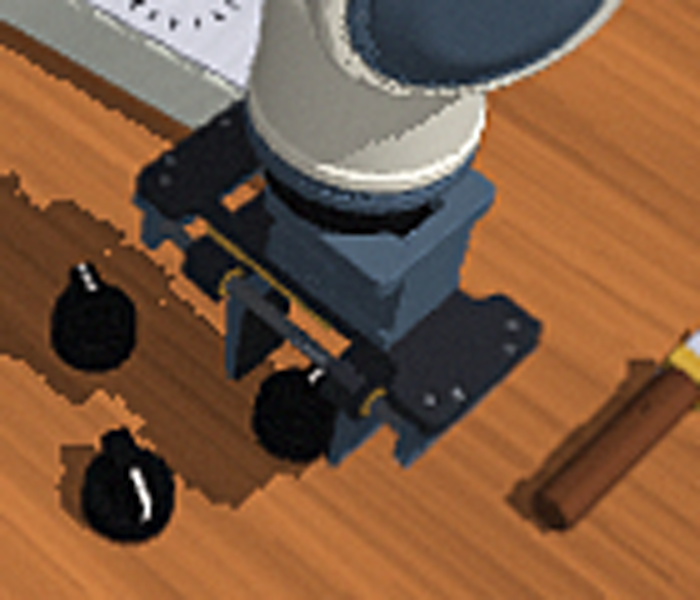

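The wrist view shows the knob centred between the fingers, with its skirt at (254,228) and its pointer at (254,258). The knife is well clear. I'm closing the gripper now.

```bash
python3 - <<'E'
from h import *
ctrl.command_gripper(0.0); ctrl.sleep(.2)
print(ctrl.current_grip_width()*91, ctrl.current_contact_force(),ctrl.current_tool_pos())
p=ctrl.current_tool_pos()
ctrl.move_l([p[0],p[1],.15],vel=.15); ctrl.sleep(.2)
print(ctrl.current_grip_width()*91, ctrl.current_contact_force())
snap("g1")
# view spindle at yaw 41.4 with knob in hand
yaw=41.4; R=down(yaw)
tp=np.array([.5523,-.0143,0])-R[:,2]*.07
ctrl.goto([tp[0],tp[1],.17],R); ctrl.sleep(.2); snap("sp3")
print(ctrl.current_t(),ctrl.current_q(),ctrl.current_tool_pos(),ctrl.current_contact_force())
c=wcam("sp3"); print(proj(c,[[.5523,-.0143,.088],[.584,-.0102,.068]]))
cv2.imwrite("pics/sp3s.png",ctrl.read_camera("side"))
E
```

```text
13.766037105978603 [ 0.3338 -0.7485  0.1943] [ 0.4163 -0.2183  0.0225]
13.6008244295663 [-0.4091 -0.0541 -0.9072]
12.4 [-12.1089  28.9748  83.5214  -0.0029  67.5105 -53.4773] [ 0.5983 -0.0674  0.17  ] [ 0.2867 -0.3566 -0.76  ]
[[253.951  121.3795]
 [280.9991 139.1493]]
```

View pics/g1.png

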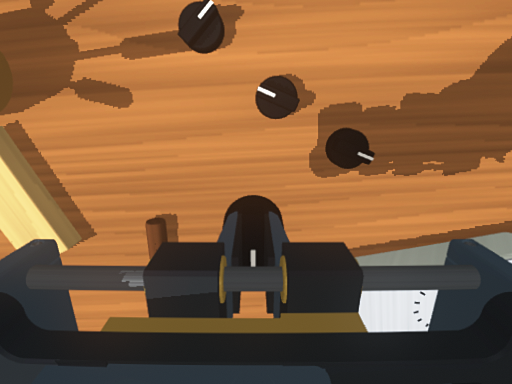

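View pics/sp3.png

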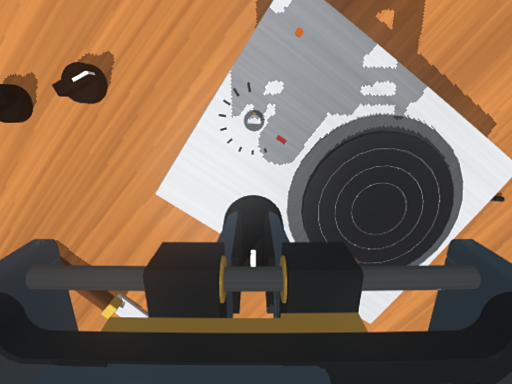

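```bash
python3 - <<'E'
from h import *
im=cv2.imread("pics/sp3.png")
a=cv2.resize(im[80:160,214:294],None,fx=7,fy=7,interpolation=cv2.INTER_CUBIC)
b=cv2.resize(im[185:265,214:294],None,fx=7,fy=7,interpolation=cv2.INTER_CUBIC)
b=cv2.convertScaleAbs(b,alpha=2)
cv2.imwrite("pics/sp3z.png",np.vstack([a,b])[:, :] if 0 else cv2.resize(np.hstack([a,b]),(800,400)))
c=wcam("sp3"); z=np.load("pics/sp3.npz"); R,t=z['tr'],z['tp']
# knob skirt silhouette prediction; skirt top at tool y=+.0025.. bottom +.0225
for off in (-.002,0,.002):
  P=[]
  for yy in (.0025,.0225):
    th=np.linspace(0,2*np.pi,90); P.append(np.column_stack([.022*np.cos(th),0*th+yy,off+.022*np.sin(th)]))
  q=proj(c,np.vstack(P)@R.T+t); print(off,"top row",q[:,1].min(),"left",q[:,0].min(),"right",q[:,0].max(),"ptr",proj(c,R@np.array([0,-.0135,off-.021])+t),proj(c,R@np.array([0,-.0135,off-.003])+t))
E
```

```text
-0.002 top row 195.78432628932507 left 221.2375149601794 right 284.97622267394564 ptr [[253.1102 274.7092]] [[253.1262 250.3753]]
0 top row 193.18871111877291 left 221.13828538863524 right 285.0786636858645 ptr [[253.112  272.0809]] [[253.128 247.575]]
0.002 top row 190.57810171124686 left 221.0386293258831 right 285.1816120067715 ptr [[253.1137 269.434 ]] [[253.1298 244.7549]]
```

View pics/sp3z.png

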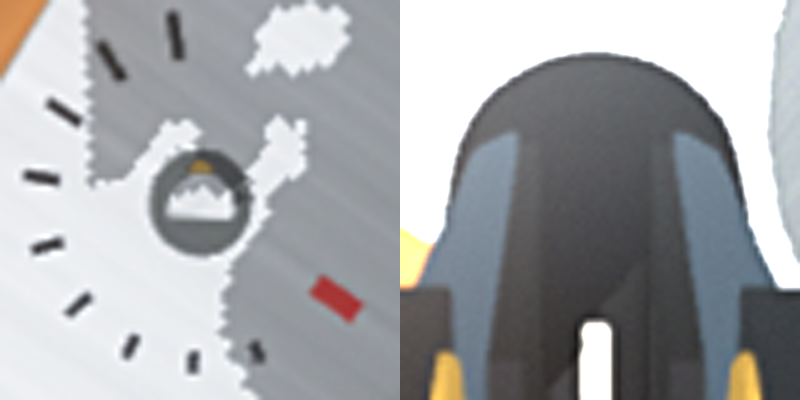

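```bash
python3 - <<'E'
from h import *
c=wcam("sp3"); R=down(41.4)
f=lambda u,v:(214+u/5-.4,80+v/5-.4)
m=onz(c,f(201,217),.0885); S=m+R[:,2]*.0018; print(m,"S",S, "off",onz(c,f(336,299),.068),"collar",onz(c,f(200,203),.069))
S=.5*(S+[.5525,-.0143,0.0885]); print(S)
tp=S+R[:,2]*.0014
ctrl.move_l([tp[0],tp[1],.17],vel=.15)
ctrl.move_l([tp[0],tp[1],.125],vel=.1,ori=R); ctrl.sleep(.2)
print(ctrl.current_tool_pos(),ctrl.current_contact_force(),ctrl.current_t())
cv2.imwrite("pics/h1.png",ctrl.read_camera("side")); cv2.imwrite("pics/h2.png",ctrl.read_camera("scene")); snap("h3")
crop(cv2.imread("pics/h1.png"),255,130,325,220,6,"pics/h1z.png")
crop(cv2.imread("pics/h2.png"),220,170,300,240,6,"pics/h2z.png")
print(tp)
c=cam("side");d=cam("scene")
print(proj(c,S),proj(d,S))
E
```

```text
[ 0.5531 -0.0154  0.0885] S [ 0.5519 -0.0141  0.0885] off [ 0.584  -0.0105  0.068 ] collar [ 0.552  -0.0144  0.069 ]
[ 0.5522 -0.0142  0.0885]
[ 0.5517 -0.0132  0.1257] [-0.5351 -0.1972 -0.7697] 13.875
[ 0.5513 -0.0131  0.0885]
[[287.2547 180.8127]] [[257.509  202.1595]]
```

View pics/h1z.png

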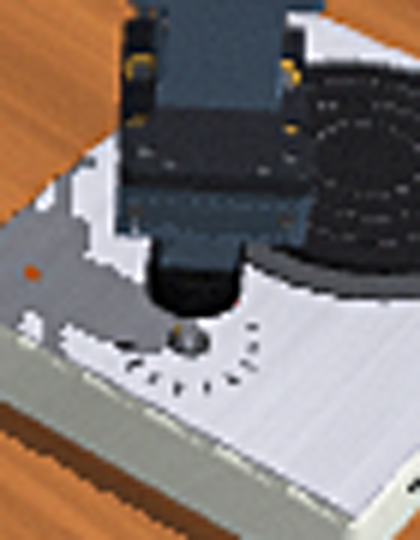

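View pics/h2z.png

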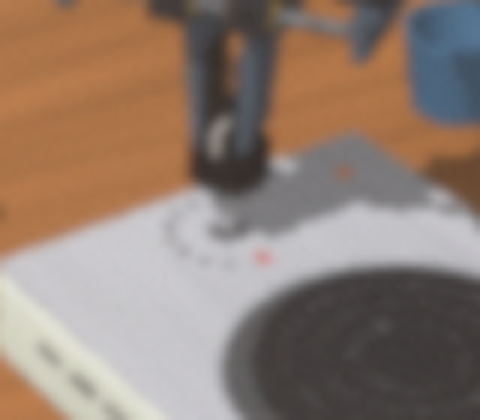

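View pics/h3.png

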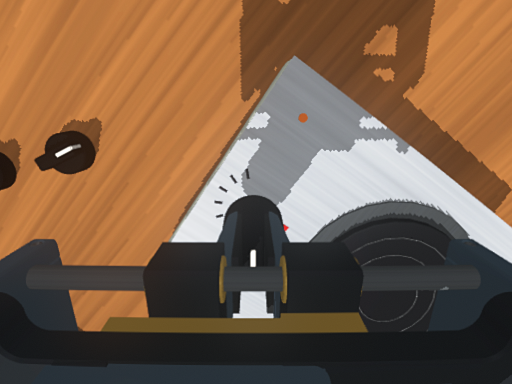

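```bash
python3 - <<'E'
from h import *
S=np.array([.5522,-.0142,0])
for n,o in (("side",(255,130)),("scene",(220,170))):
    c=cam(n)
    for z in (.068,.088,.103,.123): print(n,z,(proj(c,S+[0,0,z])-o)*6+2.5)
E
```

```text
side 0.068 [[192.9538 339.1037]]
side 0.088 [[195.9585 308.1852]]
side 0.103 [[198.2652 284.4299]]
side 0.123 [[201.4141 251.973 ]]
scene 0.068 [[226.7877 228.4063]]
scene 0.088 [[227.5044 196.2629]]
scene 0.103 [[228.0482 171.8569]]
scene 0.123 [[228.782  138.9104]]
```

```bash
python3 - <<'E'
from h import *
tp=[.5513,-.0131]
f0=np.array(ctrl.current_contact_force())
r=ctrl.move_l([*tp,.1035],vel=.012,contact_N=4)
print(r,ctrl.current_tool_pos(),np.array(ctrl.current_contact_force())-f0,ctrl.current_wrist_torque(),ctrl.current_t())
ctrl.sleep(.1);print(ctrl.current_tool_pos(),np.array(ctrl.current_contact_force())-f0)
E
```

```text
True [ 0.5518 -0.0134  0.1035] [ 0.5372 -1.6494  1.3787] [-0.2778 -0.2335 -0.0156] 15.8667
[ 0.5518 -0.0135  0.1033] [ 0.6979 -1.1595  0.5959]
```

```bash
python3 - <<'E'
from h import *
tp=[.5516,-.0134]
f0=np.array([-.5,-.2,-.77])
for z in (.1025,.1015,.1005,.0995,.0985):
    r=ctrl.move_l([*tp,z],vel=.01,contact_N=7); ctrl.sleep(.05)
    f=np.array(ctrl.current_contact_force())-f0
    print(z,r,ctrl.current_tool_pos(),f,ctrl.current_wrist_torque(),ctrl.current_t())
    if r or f[2]>8: break
E
```

```text
0.1025 False [ 0.5517 -0.0135  0.1024] [ 2.936  -1.284  -1.7821] [-0.5525 -0.499   0.0095] 16.2667
0.1015 False [ 0.5517 -0.0134  0.1014] [ 3.2909 -2.2172 -2.3029] [-0.6742 -0.6281  0.0071] 16.5667
0.1005 False [ 0.5517 -0.0134  0.1005] [ 3.8884 -2.5336 -1.1146] [-0.6733 -0.7203  0.0118] 16.8667
0.0995 False [ 0.5517 -0.0135  0.0995] [ 3.3062 -1.393  -2.2277] [-0.7232 -0.7617  0.0002] 17.1667
0.0985 False [ 0.5517 -0.0135  0.0985] [ 4.4502 -2.564  -0.4462] [-0.7958 -0.763  -0.0024] 17.4667
```

```bash
python3 - <<'E'
from h import *
a=ctrl.read_camera("side");b=ctrl.read_camera("scene");snap("i3")
A=cv2.resize(a[130:220,255:325],None,fx=5.5,fy=5.5,interpolation=cv2.INTER_CUBIC)
B=cv2.resize(b[165:245,220:290],None,fx=5.5,fy=5.5,interpolation=cv2.INTER_CUBIC)
B=cv2.copyMakeBorder(B,0,A.shape[0]-B.shape[0],0,0,cv2.BORDER_CONSTANT)
cv2.imwrite("pics/i12.png",np.hstack([A,B]))
im=cv2.imread("pics/i3.png"); b=cv2.resize(im[175:295,194:314],None,fx=5,fy=5,interpolation=cv2.INTER_CUBIC)
cv2.imwrite("pics/i3z.png",cv2.convertScaleAbs(b,alpha=1.7))
E
```

```text
(no output)
```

View pics/i12.png

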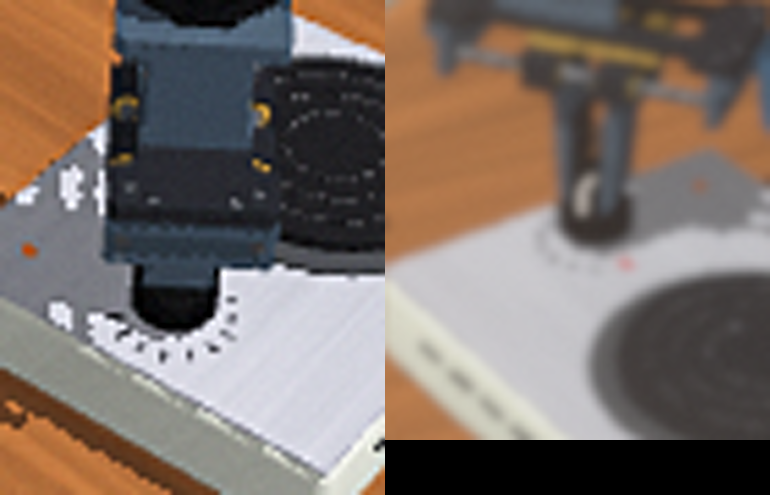

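View pics/i3z.png

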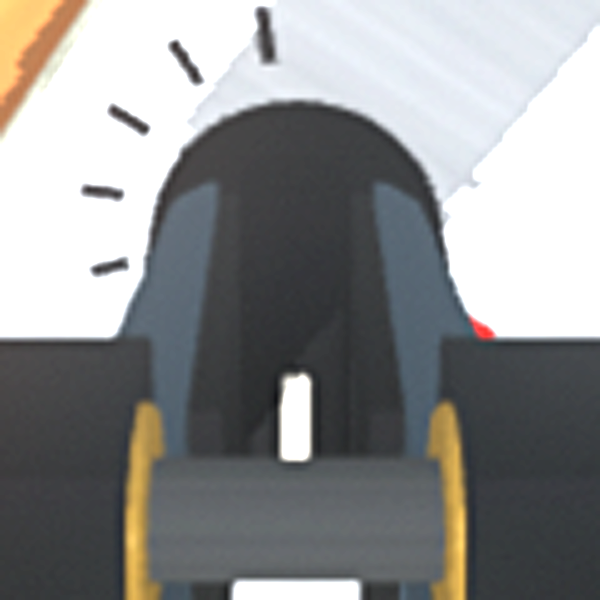

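```bash
python3 - <<'E'
from h import *
f0=np.array([-.5,-.2,-.77])
p=np.array([.5516,-.0134]); d=np.array([.661,-.750])
for s in (.0005,.001):
    ctrl.move_l([*(p+d*s),.0985],vel=.01); ctrl.sleep(.1)
    print(s,ctrl.current_tool_pos(),np.array(ctrl.current_contact_force())-f0,ctrl.current_wrist_torque())
q=p+d*.001
for z in (.0975,.0965,.0955,.0945,.0935):
    r=ctrl.move_l([*q,z],vel=.01,contact_N=14); ctrl.sleep(.05)
    f=np.array(ctrl.current_contact_force())-f0
    print(z,r,ctrl.current_tool_pos(),f,ctrl.current_wrist_torque(),ctrl.current_t())
    if r or f[2]>15: break
E
```

```text
0.0005 [ 0.5517 -0.0136  0.0984] [ 2.4213  0.0692 -1.416 ] [-0.2157 -0.2759  0.0621]
0.001 [ 0.552  -0.014   0.0984] [0.3832 1.5691 0.7368] [ 0.0566 -0.0083 -0.0433]
0.0975 False [ 0.5519 -0.014   0.0974] [-0.9913  2.3074  0.7499] [0.5283 0.3893 0.0435] 18.6167
0.0965 False [ 0.5519 -0.014   0.0963] [-2.3847  4.9757  0.0087] [ 0.9432  0.6761 -0.0167] 18.9167
0.0955 False [ 0.552  -0.0141  0.0953] [-2.2278  4.1292 -1.8539] [0.7307 0.5063 0.0002] 19.2167
0.0945 False [ 0.552  -0.014   0.0943] [-2.6815  4.5563 -2.4163] [ 0.9012  0.5914 -0.0685] 19.5167
0.0935 False [ 0.5521 -0.0141  0.0934] [-1.2093  3.9563 -3.1818] [ 0.6869  0.486  -0.0258] 19.8167
```

```bash
python3 - <<'E'
from h import *
f0=np.array([-.5,-.2,-.77])
q=np.array([.5520,-.0139])
for z in (.0928,.0922,.0916,.091,.0904,.0898,.0892):
    r=ctrl.move_l([*q,z],vel=.008,contact_N=12); 
    f1=np.array(ctrl.current_contact_force())-f0; ctrl.sleep(.05)
    f=np.array(ctrl.current_contact_force())-f0
    print(z,r,ctrl.current_tool_pos(),f1,f,ctrl.current_wrist_torque(),ctrl.current_t())
    if r or f[2]>12: break
E
```

```text
0.0928 False [ 0.5523 -0.014   0.0929] [-0.2668  1.1436 -2.8488] [-1.5572  1.7428 -2.6536] [ 0.247   0.2272 -0.0575] 20.1167
0.0922 False [ 0.5523 -0.014   0.0924] [-0.5679  1.3946  3.0973] [-0.5878  1.1069  3.5381] [0.023  0.2418 0.0531] 20.4167
0.0916 False [ 0.5524 -0.014   0.0923] [-3.3701  0.7051 12.8792] [-2.2711  0.8312 12.5238] [ 0.0388  0.6588 -0.0115] 20.7167
```

```bash
python3 - <<'E'
from h import *
f0=np.array([-.5,-.2,-.77])
q=np.array([.5521,-.0139])
for z in (.0913,.0911):
    r=ctrl.move_l([*q,z],vel=.005,contact_N=8); ctrl.sleep(.05)
    f=np.array(ctrl.current_contact_force())-f0
    print(z,r,ctrl.current_tool_pos(),f,ctrl.current_t())
    if r or f[2]>16: break
a=ctrl.read_camera("side");b=ctrl.read_camera("scene");snap("j3")
A=cv2.resize(a[130:220,255:325],None,fx=5.5,fy=5.5,interpolation=cv2.INTER_CUBIC)
B=cv2.resize(b[165:245,220:290],None,fx=5.5,fy=5.5,interpolation=cv2.INTER_CUBIC)
B=cv2.copyMakeBorder(B,0,A.shape[0]-B.shape[0],0,0,cv2.BORDER_CONSTANT)
cv2.imwrite("pics/j12.png",np.hstack([A,B]))
im=cv2.imread("pics/j3.png"); b=cv2.resize(im[175:295,194:314],None,fx=5,fy=5,interpolation=cv2.INTER_CUBIC)
cv2.imwrite("pics/j3z.png",cv2.convertScaleAbs(b,alpha=1.7))
E
```

```text
0.0913 False [ 0.5525 -0.014   0.0922] [-5.15    0.3121 17.7798] 21.0167
```

View pics/j12.png

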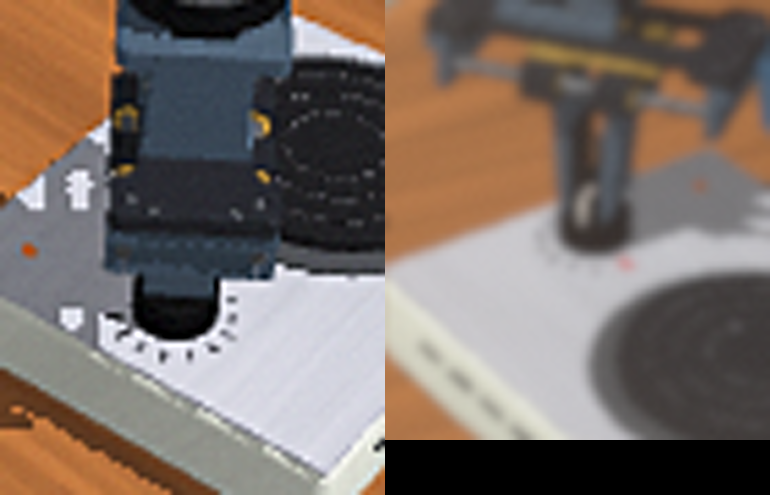

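View pics/j3z.png

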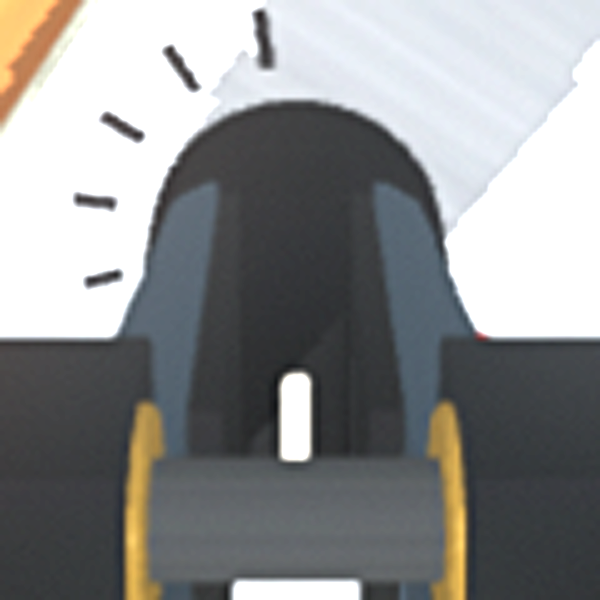

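```bash
python3 - <<'E'
from h import *
f0=np.array([-.5,-.2,-.77])
q=[.5523,-.0140]
ctrl.move_l([*q,.0924],vel=.01); ctrl.sleep(.05)
print(ctrl.current_tool_pos(),np.array(ctrl.current_contact_force())-f0)
for y in (48,55,62,70,78,86,92,97):
    ctrl.move_l([*q,.0924],vel=.02,ori=down(y)); ctrl.sleep(.05)
    R=ctrl.current_eef_rot()
    f=np.array(ctrl.current_contact_force())-f0
    print(y,np.degrees(np.arctan2(R[1][0],R[0][0])),ctrl.current_tool_pos(),f,ctrl.current_wrist_torque(),ctrl.current_t())
    if np.linalg.norm(f)>25: break
snap("k3")
im=cv2.imread("pics/k3.png"); cv2.imwrite("pics/k3z.png",cv2.convertScaleAbs(cv2.resize(im[175:295,194:314],None,fx=5,fy=5,interpolation=cv2.INTER_CUBIC),alpha=1.7))
E
```

```text
[ 0.5524 -0.014   0.0924] [-1.2167  2.0567  5.145 ]
48 47.805114814587014 [ 0.5524 -0.014   0.0924] [0.3992 0.5555 3.9002] [0.0853 0.1889 0.0626] 21.7917
55 54.72451854975091 [ 0.5525 -0.0141  0.0924] [0.2996 0.0454 2.963 ] [-0.2146 -0.0606 -0.0336] 22.1167
62 61.70201855428211 [ 0.5527 -0.0142  0.0925] [ 3.2407 -1.7056  1.234 ] [-0.4642 -0.5007 -0.0286] 22.4417
70 69.67732086983388 [ 0.5528 -0.0141  0.0924] [ 5.1929 -1.8946 -0.2136] [-0.27   -0.9785 -0.1182] 22.7833
78 77.71683570331251 [ 0.5528 -0.014   0.0925] [ 5.0233 -0.0489 -0.2535] [-0.1273 -1.0101 -0.0952] 23.125
86 85.71916813951182 [ 0.5528 -0.0139  0.0925] [ 5.1455  0.3236 -0.0258] [ 0.0945 -1.0258 -0.1354] 23.4667
92 91.71477341317915 [ 0.5528 -0.0138  0.0925] [ 6.6087  0.9812 -0.1783] [ 0.2222 -1.0499 -0.181 ] 23.775
97 96.7132415718471 [ 0.5528 -0.0137  0.0925] [ 5.2561  2.3019 -0.364 ] [ 0.2996 -1.0945 -0.1098] 24.075
```

View pics/k3z.png

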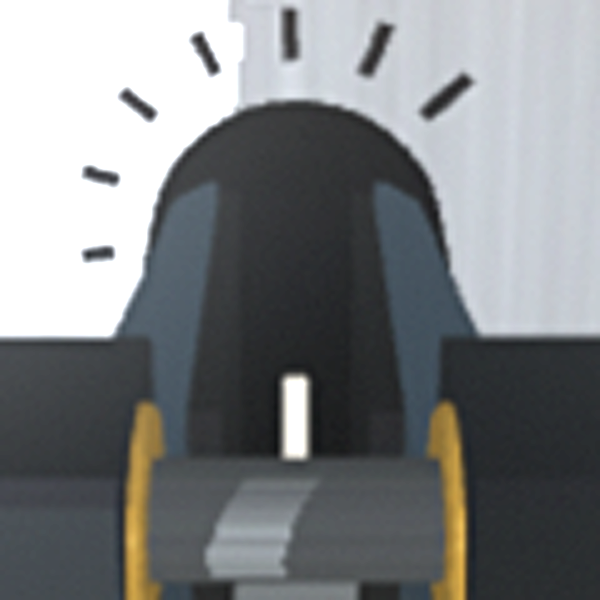

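```bash
python3 - <<'E'
from h import *
ctrl.move_l([.5531,-.0142,.0926],vel=.01,ori=down(97.2)); ctrl.sleep(.1)
print(ctrl.current_contact_force())
ctrl.command_gripper(.5); ctrl.sleep(.1); print(ctrl.current_grip_width(),ctrl.current_contact_force())
ctrl.move_l([.5531,-.0142,.15],vel=.08)
ctrl.goto([.615,-.03,.15],down(97)); ctrl.sleep(.2); snap("m1")
ctrl.move_l([.622,.02,.13],vel=.2); ctrl.sleep(.2); snap("m2")
print(ctrl.current_t())
S=[.5523,-.0142,.1]
for n in ("m1","m2"):
    u,v=proj(wcam(n),S)[0].astype(int); print(n,u-40,v-40)
    cv2.imwrite(f"pics/{n}z.png",cv2.resize(cv2.imread(f"pics/{n}.png")[v-40:v+40,u-40:u+40],None,fx=7,fy=7,interpolation=cv2.INTER_CUBIC))
a,b=ctrl.read_camera("side"),ctrl.read_camera("scene")
crop(a,255,150,325,220,6,"pics/m3.png"); crop(b,220,170,290,240,6,"pics/m4.png")
cv2.imwrite("pics/m34.png",np.hstack([cv2.imread("pics/m3.png"),cv2.imread("pics/m4.png")])[:, :800])
E
```

```text
[ 2.4292  4.17   -1.5056]
0.4986717192906706 [ 0.0114  0.2458 -0.3477]
27.3917
m1 242 98
m2 178 81
```

View pics/m1z.png

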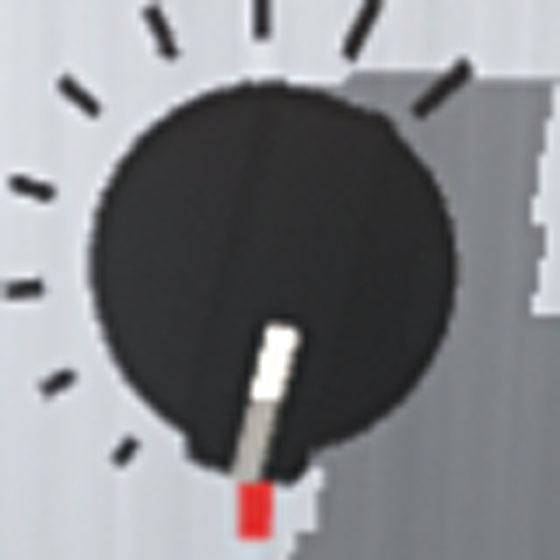

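View pics/m2z.png

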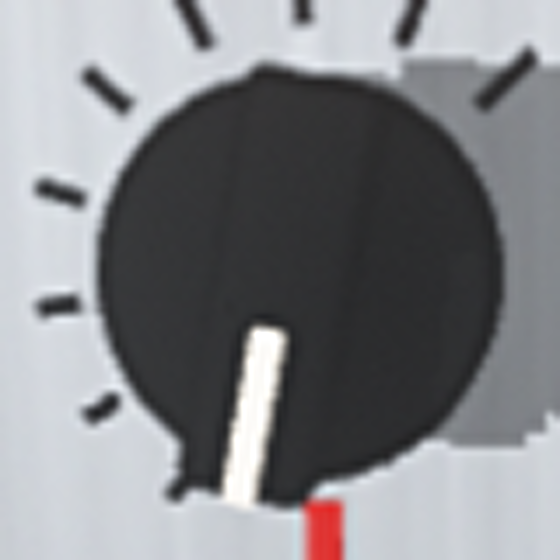

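View pics/m34.png

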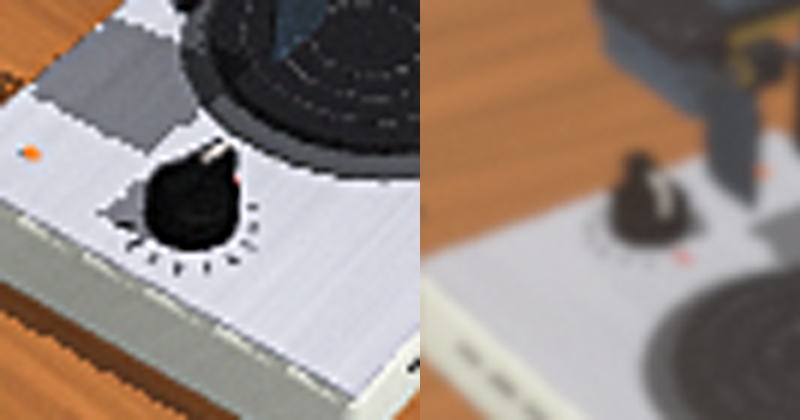

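```bash
python3 - <<'E'
from h import *
c1,c2=wcam("m1"),wcam("m2")
f=lambda o,u:(o[0]+(u[0]+.5)/7-.5,o[1]+(u[1]+.5)/7-.5)
o1,o2=(242,98),(178,81)
T=lambda a,b:tri([ray(c1,f(o1,a)),ray(c2,f(o2,b))])
e=T((247,480),(239,503));i=T((283,328),(268,330));om=T((255,510),(325,530))
print(e,i,om)
# other bar end top edge corners
for z in (.106,.1075):
  for c,o,a,b in ((c1,o1,(247,480),(283,328)),(c2,o2,(239,503),(268,330))):
    E,I=onz(c,f(o,a),z),onz(c,f(o,b),z);d=E-I;print(z,E,I,np.degrees(np.arctan2(d[1],d[0])),np.linalg.norm(d), "centre",E-.021*d/np.linalg.norm(d))
E
```

```text
(array([ 0.5736, -0.0161,  0.1076]), [0.00010221057172729117, 0.00010221057172694642]) (array([ 0.5563, -0.0147,  0.1075]), [6.508764309070337e-05, 6.508764309068888e-05]) (array([ 0.5831, -0.0104,  0.0723]), [0.00114752153318622, 0.0011475215331863825])
0.106 [ 0.5738 -0.0159  0.106 ] [ 0.5564 -0.0145  0.106 ] -4.74418814653644 0.01745554731134747 centre [ 0.5529 -0.0142  0.106 ]
0.106 [ 0.574  -0.0163  0.106 ] [ 0.5565 -0.0149  0.106 ] -4.811876103552119 0.017545236038860525 centre [ 0.5531 -0.0146  0.106 ]
0.1075 [ 0.5735 -0.0161  0.1075] [ 0.5562 -0.0147  0.1075] -4.744188146536452 0.01733414590257163 centre [ 0.5526 -0.0144  0.1075]
0.1075 [ 0.5737 -0.0161  0.1075] [ 0.5564 -0.0147  0.1075] -4.811876103552118 0.017411124660377114 centre [ 0.5528 -0.0144  0.1075]
```

```bash
python3 - <<'E'
from h import *
q=[.5527,-.0143]
ctrl.goto([*q,.15],down(85.2)); ctrl.sleep(.1)
f0=np.array(ctrl.current_contact_force())
print(ctrl.move_l([*q,.0928],vel=.05,contact_N=6),ctrl.current_tool_pos())
ctrl.command_gripper(0); ctrl.sleep(.1); print(ctrl.current_grip_width()*91,np.array(ctrl.current_contact_force())-f0,ctrl.current_wrist_torque())
for y in (90,95,100,104,108):
    ctrl.move_l([*q,.0928],vel=.02,ori=down(y)); ctrl.sleep(.05)
    f=np.array(ctrl.current_contact_force())-f0
    print(y,ctrl.current_tool_pos(),f,ctrl.current_wrist_torque(),ctrl.current_t())
    if np.linalg.norm(f)>25: break
ctrl.command_gripper(.5); ctrl.sleep(.1)
ctrl.move_l([*q,.15],vel=.08)
ctrl.goto([.615,-.03,.15],down(97)); ctrl.sleep(.2); snap("n1")
ctrl.move_l([.622,.02,.13],vel=.2); ctrl.sleep(.2); snap("n2")
print(ctrl.current_t())
S=[.5523,-.0142,.1]
A=[]
for n in ("n1","n2"):
    u,v=proj(wcam(n),S)[0].astype(int); print(n,u-40,v-40)
    A.append(cv2.resize(cv2.imread(f"pics/{n}.png")[v-40:v+40,u-40:u+40],None,fx=5,fy=5,interpolation=cv2.INTER_CUBIC))
cv2.imwrite("pics/nz.png",np.hstack(A))
E
```

```text
False [ 0.5529 -0.0143  0.0931]
13.747368731433749 [0.061  2.5472 2.3793] [ 0.6559  0.0703 -0.0311]
90 [ 0.5528 -0.0141  0.0929] [1.1071 5.5952 2.1045] [ 1.1221 -0.1156  0.0119] 30.2917
95 [ 0.553  -0.0141  0.0929] [1.7898 6.4531 1.8572] [ 1.2569 -0.2121 -0.0791] 30.5917
100 [ 0.553  -0.014   0.0929] [2.9252 6.1492 1.0892] [ 1.4669 -0.2922 -0.1252] 30.8917
104 [ 0.553  -0.0139  0.0929] [2.4239 6.2533 2.6244] [ 1.53   -0.2816 -0.1462] 31.1917
108 [ 0.553  -0.0139  0.0929] [1.8611 8.0277 2.6509] [ 1.6564 -0.3043 -0.1646] 31.4917
34.4083
n1 242 98
n2 178 81
```

View pics/nz.png

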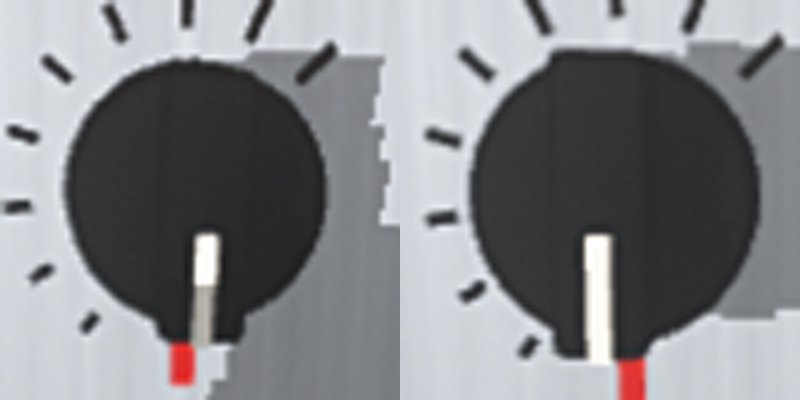

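```bash
python3 - <<'E'
from h import *
c1,c2=wcam("n1"),wcam("n2")
f=lambda o,u:(o[0]+(u[0]+.5)/5-.5,o[1]+(u[1]+.5)/5-.5)
o1,o2=(242,98),(178,81)
T=lambda a,b:tri([ray(c1,f(o1,a)),ray(c2,f(o2,b))])
print(T((202,345),(200,361)),T((207,236),(198,236)))
for c,o,a,b in ((c1,o1,(202,345),(207,236)),(c2,o2,(200,361),(198,236))):
    E,I=onz(c,f(o,a),.1072),onz(c,f(o,b),.1072);d=E-I;print(E,I,np.degrees(np.arctan2(d[1],d[0])),np.linalg.norm(d), "centre",E-.021*d/np.linalg.norm(d),"ptr-off",np.linalg.norm(E[:2]-[.584,-.0104]))
d=np.array([.584,-.0104])-[.5526,-.0143];print(np.degrees(np.arctan2(d[1],d[0])))
E
```

```text
(array([ 0.5735, -0.012 ,  0.1073]), [4.031170854266304e-05, 4.031170854252928e-05]) (array([ 0.5564, -0.0138,  0.107 ]), [6.824114357719874e-05, 6.824114357718616e-05])
[ 0.5734 -0.012   0.1072] [ 0.5565 -0.0139  0.1072] 6.175067497306364 0.017077425905869525 centre [ 0.5526 -0.0143  0.1072] ptr-off 0.010682559318254969
[ 0.5735 -0.012   0.1072] [ 0.5563 -0.0138  0.1072] 5.852949557370691 0.017280585067954355 centre [ 0.5526 -0.0142  0.1072] ptr-off 0.010606328676619058
7.080096107605186
```

```bash
python3 - <<'E'
from h import *
ctrl.move_l([.622,.02,.2],vel=.15); ctrl.sleep(.3)
a=ctrl.read_camera("side"); b=cv2.imread("pics/side0.png")
cv2.imwrite("pics/end.png",a)
for n,(x0,y0,x1,y1) in dict(cup=(172,160,210,200),steamer=(180,95,250,150),knife=(350,225,432,300)).items():
    print(n,np.abs(a[y0:y1,x0:x1].astype(int)-b[y0:y1,x0:x1]).mean())
print(ctrl.current_contact_force(),ctrl.current_t())
ctrl.sign_off()
E
```

```text
cup 9.65109649122807
steamer 18.09852813852814
knife 9.540054200542006
[ 0.3443 -0.2504 -0.587 ] 35.375
the job is handed in; nothing more can be done
```

View pics/end.png

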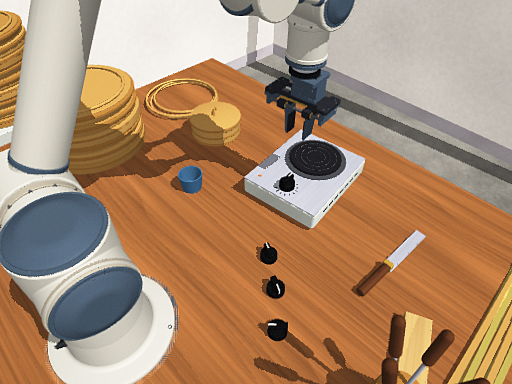

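The knob is fully home on the spindle with its pointer at the off mark. The gripper has let go and is clear. I handed the job in at about 35 s.

**What I did:** I took the farthest of the four look-alike knobs. The wrist camera showed the spindle's flat about 56° clockwise of off, so I set the knob on at that angle. It slid on without any searching by turning. After it bottomed I pressed up to about 18 N, then turned it anticlockwise. On the first release it sprang back about 12°. I gripped it again, turned about 11° past off and let go.

**Last checks:**
- **Pointer:** about 6.0°, against about 7.1° for the off mark, so roughly 0.02 rad off. The pointer end was about 11 mm from the mark.
- **Seating:** the knob's top measured 107.3 mm, which matches home allowing for the roughly 1.5 mm that the wrist camera reads high. It was centred on the axis to within about 0.5 mm.
- **Cup, steamer basket and knife:** the cup (190,180), steamer basket (215,122) and knife (390,263) are at the same places in the last side picture as at the start. The pixel comparison between the two pictures was inconclusive (differences of 10 to 18), probably because of the arm's shifted shadows, so I judged this by eye.

**What didn't agree:** I didn't see a clear vertical force peak when the catch snapped, only a sideways push of about 5 N that faded, then a hard stop at the home height. That the knob snapped home rests on that stop and on the height measured afterwards.

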